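Fit the ball-ended cutter in the collet chuck

TASK

Take the cutter with the ball-shaped head out of the rack and set its shank in the upright collet until its collar sits fully home on the mouth. Then swing the nut's lever clockwise (seen from above) until it stops and the collet grips the shank, and let go. Leave the other two cutters standing in the rack and do not disturb the other things on the bench.

Things in the scene. Friction and masses are not known exactly. Their poses are not given: they have to be found in the camera images.
- ball_grip (a point): Loose steel cutter with a ball-shaped head (26 mm ball on a short neck). This point: on its axis in the round dark collar (30 mm diameter, 36 mm tall), 84 mm above the foot, 24 above the collar's underside, 12 below its top: the place to grip. z along the axis to the head. Starts upright in any rack hole, collar resting on the rack's top, this point 99 mm above the bench.
- cone_grip (a point): Loose steel cutter with a pointed cone head, 26 mm wide and 26 mm tall. This point: on its axis in the round dark collar (30 mm diameter, 36 mm tall), 84 mm above the foot, 24 above the collar's underside, 12 below its top: the place to grip. z along the axis to the head. Starts upright in any rack hole, collar resting on the rack's top, this point 99 mm above the bench. Must stay in the rack.
- flat_grip (a point): Loose steel cutter with a flat-topped cylindrical head, 24 mm wide and 24 mm tall. This point: on its axis in the round dark collar (30 mm diameter, 36 mm tall), 84 mm above the foot, 24 above the collar's underside, 12 below its top: the place to grip. z along the axis to the head. Starts upright in any rack hole, collar resting on the rack's top, this point 99 mm above the bench. Must stay in the rack.
- rack: Fixed wooden rack block, 64 x 220 x 75 mm (x, y, z), origin at the centre of its underside. Three upright through holes of 19 mm diameter in a row along its y axis at y = -66, 0 and +66 mm. The cutters' heads reach 137 mm above the bench. A gripper that closes along the rack's x axis does not reach the neighbouring cutters.
- mouth (a point): Centre of the collet's mouth, 120 mm above the bench: flat top of an upright steel collet, 48 mm outer diameter, bore 18 mm and 70 mm deep, on the fixed loading fixture. z up; x, y are the fixture's axes. A cutter fully home rests its collar on this top: its grip point is then 24 mm above this point.
- chuck: The fixed loading fixture: grey base 110 x 110 x 30 mm, a dark column, and on it the collet with the nut round it. Origin under the collet's bore axis, at bench level.
- nut (a joint): Angle of the eccentric collet nut, a notched steel ring 68 mm in diameter, 88 to 112 mm above the bench, below the mouth. It turns about a vertical axis 6 mm from the bore's axis, towards the fixture's +x. 0 slack, grows clockwise seen from above to a hard stop at 1.5 rad; starts at 0 to 0.3. Friction 0.25 N m (3 N at the knob); stays where left.
- lever_knob (a point): Upright black knob, 22 mm diameter, on the nut's lever (12 mm bar, 101 mm above the bench), 90 mm out from the nut's axis, at (0.75 - nut angle) rad from the fixture's x axis. Its top is 150 mm and this point, on its axis, 130 mm above the bench. Pinch it from above, fingers either side along its circular path, and lead it round; it is round and can slip round in the grip.
- pad (a point): Clamping pad inside the nut, hidden in the collet. The bore stays clear up to nut angle 0.5; the pad pinches a 16 mm shank against the bore's wall from about 1.05 and grips well from 1.3 to the stop. This point: middle of its face, 99 mm above the bench. Not to be handled.
- bowl: Turned wooden bowl, 124 mm wide, 50 mm high, origin at the centre of its underside. Leave alone.
- brush: Bench brush lying flat. Leave alone.
- blank: Round wooden blank, 76 mm in diameter, 60 mm high, origin at the centre of its underside. Leave alone.
- ball: The whole ball-headed cutter; origin at the centre of its foot, z to the head. All three cutters: shank 16 mm diameter, 60 mm long (lowest 6 mm tapers to 10 mm diameter), then the collar, then the head; about 121 mm long, 0.2 to 0.4 kg.

How it is judged:
By the outcome, as a careful person would: the job done as asked, in the order asked, and still so for the second after the job is handed in, with the robot touching nothing.
It also fails if it takes over 61 s, if anything falls off the work surface, if the arm or the gripper's body presses on something with over 40 N, if the wrist force passes 120 N, or if a joint passes its speed limit or range.

ROBOT

A 6-joint arm with a two-finger parallel gripper is mounted at the origin on the work surface. World frame = base frame: x ahead of the robot, y to its left, z up, the work surface at z = 0. Lengths are in m, angles in degrees, forces in N, time in s.
With the tool pointing down it reaches from about 0.375 to 0.9 m from the base axis. Payload 3.1 kg.
Tool frame: the origin (TCP) lies at the very end of the fingers, on their centre line; the grasp point (between the pads) lies 19 mm behind it; z points along the fingers, y is the direction in which the jaws open and shut (so a half turn about z gives the same grasp; the last joint's range is limited). The gripper opens to 87 mm and grips with 3 to 60 N. Pads are 19 mm wide; open, the fingers measure 117 mm over their backs; the gripper's body (75 mm by 190 mm) begins 51 mm behind the grasp point.
Start: joints at [66.148, 30.224, 82.088, -0, 67.689, -10.227], TCP at [0.147, 0.607, 0.223] pointing down, gripper open.
Joint ranges: [-176.69, 176.69], [-43.24, 126.21], [12.49, 139.97], [-82, 262], [0, 151.66], [-163.58, 163.58]. Speed limits (degrees/s): [159.86, 159.86, 180, 180, 180, 180].

INTERFACE

Orientations are given as a 3x3 rotation matrix whose columns are the frame's x, y, z axes.
In Python, from rig import bot gives the robot as it stands. The module is installed in compiled form; this text tells all that it offers.
- The arm moves only by the tool play_rows, never from a script. Its argument "targets" is a list of rows, each a list of 7 numbers: the closure, from 0 (fully open) to 1 (shut), then the shift along the world's x, y, z in m, then the turn, a rotation vector about the world's x, y, z in rad. A call has 1 to 12 rows; each row shifts and turns the commanded pose from where the row before left it; what a row does not reach is not made up. A row lasts 1/8 s, in which the tool goes at most 62.5 mm and 10.7 degrees, less where a joint would pass 70% of its speed; a pose out of reach is approached as far as the arm can. A call with a gripper value outside its range is refused whole. The fingers move at their own pace and stop on an object; the grip force is fixed at half the most. Time passes only in rows, so rows that do not move let the fingers close. It gives the time, the measured TCP pose, the force and the opening at its end, in the units of the state.
- bot.read_state(): the state, without advancing time (a new reading comes with each control period).
- bot.capture(name): name is "scene" or "top"; returns the picture (420x560x3 uint8, blue, green, red); there is no depth.
- bot.get_calibration(name): a dict with "fx", "fy", "cx", "cy" (pixels), "k1" (the pictures are not rectified: a ray, as slopes to the right and down, at radius r is drawn at 1 + k1 r^2 times it, then the intrinsics apply), "R" (3x3) and "t" (3): a world point X has camera coordinates R X + t. Camera axes: x right, y down, z forward; pixel columns grow to the right and rows downward; lengths in m; the calibration is good to about 2 mm. A picture is of the moment at which its call begins. get_calibration takes no time and is no camera call.
- bot.hand_in(): hands the job in, once; it reports no verdict.
The state is a dict: "time_s": time; "joint_positions": joint angles; "qvel": joint speeds; "tau": joint torques, N m; "position": TCP position; "tcp_rot": TCP orientation; "force": force on the tool from outside, world axes, zero at the start; "moment": the same for the moment, N m; "opening": opening from 0.0 (shut) to 1.0 (fully open).
Only numpy, scipy, OpenCV 4.12 (cv2) and the standard library are available. Lean on these libraries where they do the work, as an engineer would, in place of code of your own. Each camera call takes 0.05 s, during which the arm holds its last target. There are 200 camera calls.

## Working session

There is one attempt and no reset: what is moved stays moved. The work goes in short steps, Python scripts to look and compute and a tool call to move; the robot and the scene stay as the last step left them, time stands still between calls to the robot, and variables do not carry over. Pictures are saved under pics/ and viewed, about 8 in all and at most 12, crops included, and the job is handed in when it is done.

Besides the shell and the picture viewer there is one more tool, called after "Emit:" as name([rows], argument=value, ...), one row to a line, values as JSON. play_rows: Moves the arm, as the interface text tells. Its arguments: {"type":"object","properties":{"targets":{"type":"array","items":{"type":"array","items":{"type":"number"}}}},"required":["targets"]}

```bash
mkdir -p pics
python3 - <<'E'
from rig import bot
import cv2,numpy as np
np.set_printoptions(precision=4,suppress=True)
for n in("scene","top"):
    cv2.imwrite(f"pics/{n}0.png",bot.capture(n)); print(n,bot.get_calibration(n))
s=bot.read_state(); print(s)
E
```

```text
scene {'fx': 440.0443087753538, 'fy': 440.0443087753538, 'cx': 280.5134643247896, 'cy': 217.8332805964656, 'k1': -0.010279694270057524, 'R': array([[-0.6632,  0.7483, -0.0132],
       [ 0.6297,  0.5484, -0.5502],
       [-0.4045, -0.3732, -0.8349]]), 't': array([ 0.3976, -0.3263,  1.2321])}
top {'fx': 379.86123096928026, 'fy': 379.86123096928026, 'cx': 278.86743939527514, 'cy': 209.7775912075868, 'k1': -0.10528208029410087, 'R': array([[-0.0138, -0.9999, -0.0064],
       [-0.981 ,  0.0148, -0.1934],
       [ 0.1935,  0.0036, -0.9811]]), 't': array([0.0183, 0.6063, 0.8893])}
{'time_s': 0.1, 'joint_positions': array([ 66.1477,  30.272 ,  82.1486,   0.0004,  67.6912, -10.227 ]), 'qvel': array([ 0.0845, -0.2134, -0.0616, -0.0368,  0.0357, -0.0335]), 'tau': array([ -0.0007, -44.0985, -17.715 ,   0.0634,   0.0534,  -0.    ]), 'position': array([0.1469, 0.6068, 0.2217]), 'tcp_rot': array([[-0.9719,  0.2356, -0.0008],
       [ 0.2356,  0.9719, -0.0018],
       [ 0.0004, -0.0019, -1.    ]]), 'force': array([-0.5404,  0.2408, -0.7945]), 'moment': array([-0.0322,  0.0296, -0.0396]), 'opening': 0.9948320151858643}
```

View pics/scene0.png

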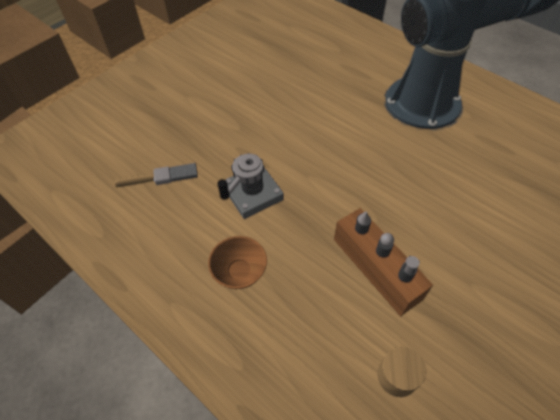

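View pics/top0.png

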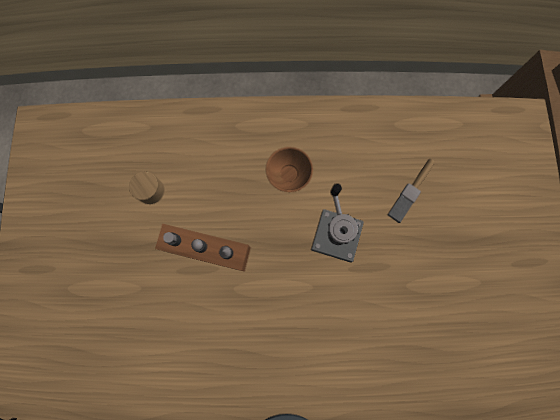

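The scene view shows the rack with three cutters (heads near (364,215), (386,239), (411,262)), the chuck at (250,180) and its knob at (223,188). The top view shows the cutters at (172,239), (199,245) and (227,252), the mouth at (344,230) and the knob at (336,189). Next I'll look at enlarged crops.

```bash
cat > h.py <<'E'
import cv2,numpy as np
from rig import bot
np.set_printoptions(precision=4,suppress=True)
def crop(f,x,y,w,h,k):
    return cv2.resize(cv2.imread(f)[y:y+h,x:x+w],None,fx=k,fy=k,interpolation=cv2.INTER_CUBIC)
def grid(im,x,y,k,step=10):
    for i in range(0,im.shape[1],step*k):
        cv2.line(im,(i,0),(i,6),(0,255,0),1)
        if (i//k)%20==0: cv2.putText(im,str(x+i//k),(i,16),0,.35,(0,255,0),1)
    for i in range(0,im.shape[0],step*k):
        cv2.line(im,(0,i),(6,i),(0,255,255),1)
        if (i//k)%20==0: cv2.putText(im,str(y+i//k),(8,i+4),0,.35,(0,255,255),1)
    return im
def ray(n,u,v):
    c=bot.get_calibration(n); K=np.array([[c['fx'],0,c['cx']],[0,c['fy'],c['cy']],[0,0,1]])
    p=cv2.undistortPoints(np.array([[[u,v]]],float),K,np.array([c['k1'],0,0,0]))[0,0]
    R=np.array(c['R']);t=np.array(c['t'])
    return -R.T@t, R.T@np.array([p[0],p[1],1])
def tri(a,b):  # a: scene pixel, b: top pixel
    (o1,d1),(o2,d2)=ray('scene',*a),ray('top',*b)
    s=np.linalg.lstsq(np.c_[d1,-d2],o2-o1,rcond=None)[0]
    P,Q=o1+s[0]*d1,o2+s[1]*d2
    return (P+Q)/2,np.linalg.norm(P-Q)
def atz(n,u,v,z):
    o,d=ray(n,u,v); return o+d*(z-o[2])/d[2]
def proj(n,X):
    c=bot.get_calibration(n); K=np.array([[c['fx'],0,c['cx']],[0,c['fy'],c['cy']],[0,0,1]])
    return cv2.projectPoints(np.array([X],float),cv2.Rodrigues(np.array(c['R']))[0],np.array(c['t']),K,np.array([c['k1'],0,0,0]))[0].ravel()
E
python3 - <<'E'
from h import *
k=5
def g(n,x,y,w,h): return grid(crop(f"pics/{n}0.png",x,y,w,h,k),x,y,k)
a=np.hstack([g('scene',330,200,80,60),g('scene',210,145,80,60)])
b=np.hstack([g('top',150,220,80,60),g('top',300,175,80,60)])
cv2.imwrite("pics/c1.png",np.vstack([a,b]))
E
```

```text
(no output)
```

View pics/c1.png

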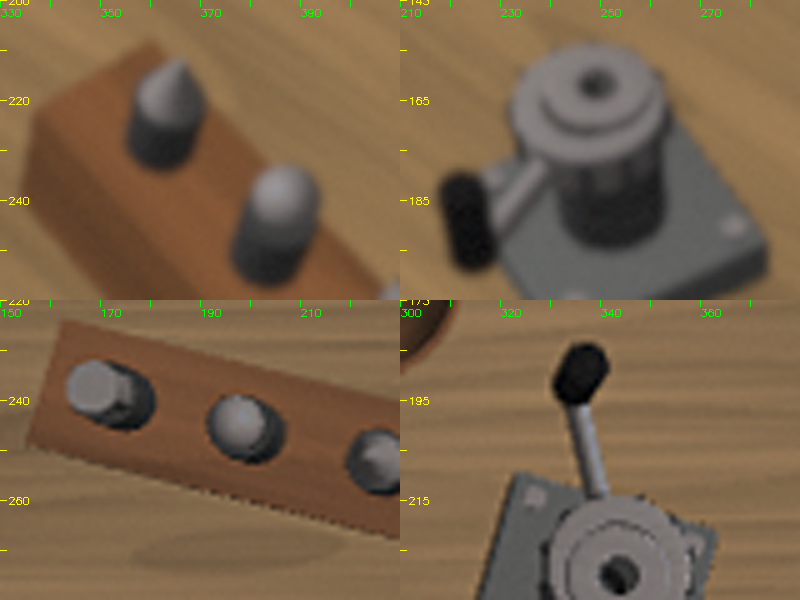

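The crops confirm that the ball-headed cutter is the middle one. Ball centre: scene (386.8,239.6), top (197.8,244.2). Bore: scene (249.4,161.6), top (344,229.8). Knob top: scene (222.6,183.4), top (336.6,188.4).

Run:
```python
from h import *
for n,a,b,z in(("ball",(386.8,239.6),(197.8,244.2),.124),("mouth",(249.4,161.6),(344,229.8),.12),("knobtop",(222.6,183.4),(336.6,188.4),.15)):
    print(n,*tri(a,b),atz('scene',*a,z),atz('top',*b,z))
# cone tip, flat top center for the row
print("cone tip",atz('scene',365.6,211.6,.137)," top",atz('top',226.5,250.8,.137))
print("flat top",atz('top',168.4,237,.137))
# rack long edge in top view (bottom edge z=.075?): corners
for p in((163,224.2),(230,239.4),(155,249.2),(230,267.6)): print("rack",atz('top',*p,.075))
for p in((323.6,209.6),(363,222)): print("base",atz('top',*p,.03))
c=bot.get_calibration('top'); print(-np.array(c['R']).T@c['t'])
```

```text
ball [0.5155 0.1994 0.1197] 0.003811951577570862 [0.5171 0.2018 0.124 ] [0.5159 0.1967 0.124 ]
mouth [ 0.5446 -0.1401  0.1161] 0.0032980608689422014 [ 0.5462 -0.136   0.12  ] [ 0.545  -0.1408  0.12  ]
knobtop [ 0.6377 -0.1236  0.1423] 0.0021219357732065324 [ 0.6408 -0.1176  0.15  ] [ 0.6364 -0.1233  0.15  ]
cone tip [0.4991 0.137  0.137 ]  top [0.4989 0.1284 0.137 ]
flat top [0.5317 0.2622 0.137 ]
rack [0.5715 0.2957 0.075 ]
rack [0.532 0.129 0.075]
rack [0.5099 0.3131 0.075 ]
rack [0.4641 0.1285 0.075 ]
base [ 0.611  -0.1057  0.03  ]
base [ 0.577  -0.2061  0.03  ]
[0.423  0.0061 0.9898]
```

Emit:
play_rows([
  [0,0.037,-0.041,0,0,0,-0.157],
  [0,0.037,-0.041,0,0,0,-0.157],
  [0,0.037,-0.041,0,0,0,-0.157],
  [0,0.037,-0.041,0,0,0,-0.157],
  [0,0.037,-0.041,0,0,0,-0.157],
  [0,0.037,-0.041,0,0,0,-0.157],
  [0,0.037,-0.041,0,0,0,-0.157],
  [0,0.037,-0.041,0,0,0,-0.157],
  [0,0.037,-0.041,-0.02,0,0,-0.157],
  [0,0.037,-0.039,-0.02,0,0,-0.157],
  [0,0,0,0,0,0,0],
])

```text
time_s: 1.48
position: [0.5191, 0.1963, 0.1807]
tcp_rot: [[0.24, 0.971, -0.002], [0.971, -0.24, -0.001], [-0.001, -0.001, -1.0]]
force: [-0.9, -0.0, -0.1]
opening: 1.001
```

Run:
```python
from h import *
a,b=bot.capture('scene'),bot.capture('top')
cv2.imwrite("pics/scene1.png",a);cv2.imwrite("pics/top1.png",b)
s=bot.read_state(); p=s['position']; print(s['time_s'],p,s['tcp_rot'],s['force'])
print(proj('scene',p),proj('top',p))
y=s['tcp_rot'][:,1]
print([proj('scene',p+k*.0435*y) for k in(1,-1)])
k=5
cv2.imwrite("pics/c2.png",np.hstack([grid(crop("pics/scene1.png",340,160,80,110,k),340,160,k),grid(crop("pics/top1.png",150,190,80,110,k),150,190,k)]))
```

```text
1.575 [0.5167 0.1989 0.1819] [[ 0.2356  0.9719 -0.0023]
 [ 0.9719 -0.2356  0.0001]
 [-0.0005 -0.0022 -1.    ]] [-0.8054 -0.324   0.6507]
[391.6274 222.3102] [190.9968 241.0555]
[array([373.482 , 234.2012]), array([409.1693, 210.8109])]
```

View pics/c2.png

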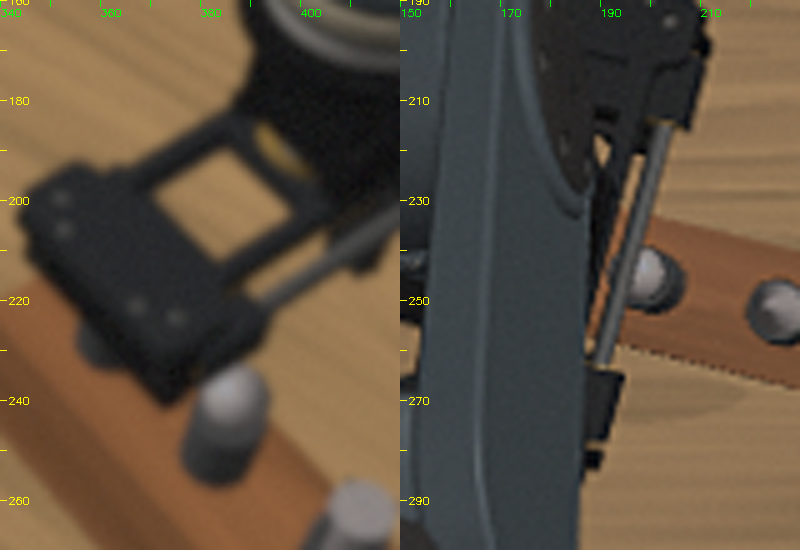

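The crop shows the ball cutter (scene 385,243) beside the open near finger, with the fingers straddling it. The rough alignment is good, so I'll descend and close slowly while watching the force.

Emit:
play_rows([
  [0,0,0,-0.025,0,0,0],
  [0,0,0,-0.025,0,0,0],
  [0,0,0,-0.025,0,0,0],
  [0,0,0,-0.025,0,0,0],
  [0.3,0,0,0,0,0,0],
  [0.5,0,0,0,0,0,0],
  [0.55,0,0,0,0,0,0],
  [0.58,0,0,0,0,0,0],
])

```text
time_s: 2.58
position: [0.5177, 0.1996, 0.0835]
tcp_rot: [[0.235, 0.972, 0.002], [0.972, -0.235, 0.0], [0.001, 0.002, -1.0]]
force: [-0.4, -0.5, -0.3]
opening: 0.631
```

Emit:
play_rows([
  [0.6,0,0,0,0,0,0],
  [0.62,0,0,0,0,0,0],
])

```text
time_s: 2.82
position: [0.5173, 0.1993, 0.0827]
tcp_rot: [[0.235, 0.972, 0.0], [0.972, -0.235, 0.0], [0.0, 0.0, -1.0]]
force: [0.5, -0.4, 0.5]
opening: 0.423
```

Emit:
play_rows([
  [0.63,0,0,-0.002,0,0,0],
  [0.64,0,0,0,0,0,0],
])

```text
time_s: 3.08
position: [0.5157, 0.1995, 0.0801]
tcp_rot: [[0.235, 0.972, -0.003], [0.972, -0.235, 0.0], [-0.001, -0.003, -1.0]]
force: [-2.3, 1.0, 1.1]
opening: 0.365
```

Emit:
play_rows([
  [0.65,0,0,0,0,0,0],
  [0.66,0,0,0,0,0,0],
])

```text
time_s: 3.32
position: [0.5162, 0.1994, 0.0803]
tcp_rot: [[0.235, 0.972, -0.002], [0.972, -0.235, -0.0], [-0.001, -0.002, -1.0]]
force: [-3.9, 0.1, 1.2]
opening: 0.344
```

Emit:
play_rows([
  [0.7,0,0,0,0,0,0],
  [0.8,0,0,0,0,0,0],
])

```text
time_s: 3.58
position: [0.5162, 0.1994, 0.0803]
tcp_rot: [[0.235, 0.972, -0.002], [0.972, -0.235, -0.0], [-0.001, -0.002, -1.0]]
force: [-5.0, 0.7, -0.0]
opening: 0.337
```

Emit:
play_rows([
  [1,-0.0005,0,0.01,0,0,0],
  [1,0,0,0.02,0,0,0],
  [1,0,0,0.03,0,0,0],
  [1,0,0,0.03,0,0,0],
  [1,0,0,0.03,0,0,0],
  [1,0,0,0.02,0,0,0],
  [1,0,0,0.003,0,0,0],
  [1,0,0,0,0,0,0],
])

```text
time_s: 4.58
position: [0.517, 0.1992, 0.2234]
tcp_rot: [[0.235, 0.972, 0.001], [0.972, -0.235, -0.0], [0.0, 0.001, -1.0]]
force: [-1.1, -0.1, -4.3]
opening: 0.334
```

Emit:
play_rows([
  [1,0.004,-0.042,0,0,0,0],
  [1,0.004,-0.05,0,0,0,0],
  [1,0.004,-0.05,0,0,0,0],
  [1,0.004,-0.05,0,0,0,0],
  [1,0.004,-0.05,0,0,0,0],
  [1,0.004,-0.05,0,0,0,0],
  [1,0.004,-0.0457,0,0,0,0],
  [1,0,0,0,0,0,0],
  [1,0,0,-0.02,0,0,0],
  [1,0,0,0,0,0,0],
])

```text
time_s: 5.82
position: [0.5427, -0.1369, 0.2011]
tcp_rot: [[0.235, 0.972, -0.006], [0.972, -0.234, 0.003], [0.002, -0.006, -1.0]]
force: [-0.2, 0.6, -3.5]
opening: 0.337
```

Run:
```python
from h import *
a,b=bot.capture('scene'),bot.capture('top')
cv2.imwrite("pics/scene2.png",a);cv2.imwrite("pics/top2.png",b)
s=bot.read_state(); print(s['time_s'],s['position'],s['force'],s['opening'])
k=5
cv2.imwrite("pics/c3.png",np.hstack([grid(crop("pics/scene2.png",210,105,80,110,k),210,105,k),grid(crop("pics/top2.png",300,170,80,110,k),300,170,k)]))
```

```text
5.925 [ 0.5444 -0.1375  0.203 ] [-0.1123 -0.0988 -4.1197] 0.3378910918222318
```

View pics/c3.png

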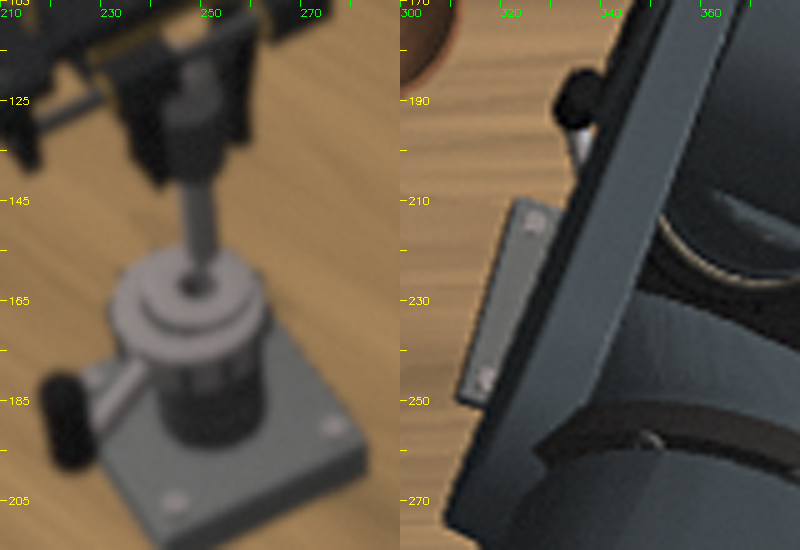

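The scene crop shows the shank's foot at about (250.4,157.2), just over the bore at (249.6,161.8). In the top view the arm hides the mouth. I'll compare against the projection.

Run:
```python
from h import *
m=atz('scene',249.5,161.8,.12); print(m)
for z in(.12,.138,.150,.195,.198,.212,.234): print(z,proj('scene',[m[0],m[1],z]))
f=proj('scene',[m[0],m[1],.138])
for d in((.001,0,0),(0,.001,0),(0,0,.001)): print(proj('scene',m+[0,0,.018]+np.array(d))-f)
im=cv2.imread("pics/scene2.png").astype(int).sum(2)//3
for v in range(118,172,3): print(v,im[v,236:264])
```

```text
[ 0.5465 -0.1354  0.12  ]
0.12 [249.5 161.8]
0.138 [248.8983 156.3083]
0.15 [248.4865 152.5497]
0.195 [246.8612 137.7114]
0.198 [246.748  136.6781]
0.212 [246.2116 131.7793]
0.234 [245.3396 123.8156]
[-0.322   0.2665]
[0.3354 0.2306]
[-0.034  -0.3102]
118 [ 42  40  36  36  32  28  27  23  23  31  49  67  72  70  67  65  52  41
  32  26  22  16  13  24  50  87 115 126]
121 [ 29  24  22  20  23  20  20  20  22  30  47  66  71  69  65  63  56  45
  34  29  22  21  18  29  65 100 116 123]
124 [ 22  19  20  20  25  20  25  33  40  47  52  60  61  63  60  62  60  55
  45  28  26  23  23  43  79 111 120 122]
127 [ 24  24  22  20  17  26  39  56  62  63  64  60  62  62  62  60  53  45
  35  31  23  23  25  45  80 107 118 123]
130 [ 25  21  17  16  16  17  31  40  46  47  47  46  44  44  37  37  35  30
  29  32  27  21  19  39  73 105 118 118]
133 [ 38  24  17  18  19  14  22  29  35  35  37  33  34  34  34  33  32  32
  33  40  41  38  43  57  81 106 116 116]
136 [ 56  34  22  22  18  20  20  26  32  34  35  32  36  32  33  35  33  36
  49  77 101 110 111 112 113 113 116 119]
139 [110  95  7
[... 593 characters left out ...]
122 118 113 114 118 122 126 126 117  97  78  66  63  63  62  79
 103 116 119 119 122 124 123 124 124 124]
157 [128 132 135 136 136 136 135 136 133 134 129 116  99  78  70  80  95 114
 125 128 127 125 124 121 120 120 124 125]
160 [134 135 137 139 138 136 134 131 129 114  93  75  67  67  69  79  99 118
 130 132 130 129 129 123 110  99  98 110]
163 [135 131 129 136 139 138 136 132 128 112  88  64  56  62  73  84  98 116
 130 134 133 131 125 119 112 113 106 106]
166 [134 124 106 101 118 130 136 135 135 135 130 130 127 129 130 131 133 133
 133 132 124 114 104 107 120 120  98  77]
169 [137 135 129 115  99  91  94 100 110 115 115 117 117 118 117 114 111 104
  97  98 104 115 125 128 120  99  74  59]
```

Run:
```python
from h import *
for n in(0,2):
    im=cv2.imread(f"pics/scene{n}.png").astype(int).sum(2)//3
    print(n,"rows 150-170"); 
    for c in range(243,257): print(c,im[150:171,c])
# scene collet flat top outline: dark groove edges, expected ellipse of 48mm disc & bore about m
m=np.array([.5465,-.1354,.12])
for r in(.024,.009):
    e=np.array([proj('scene',m+[r*np.cos(a),r*np.sin(a),0]) for a in np.linspace(0,6.28,73)]); print(r,e.min(0),e.max(0),e.mean(0))
k=10
cv2.imwrite("pics/c4.png",np.hstack([grid(crop(f"pics/scene{n}.png",230,140,40,60,k),230,140,k) for n in(0,2)]))
```

```text
0 rows 150-170
243 [106 105 107 110 117 123 128 128 128 127 125 123 126 127 128 128 130 127
 115  97  81]
244 [106 105 107 112 118 126 127 127 128 124 120 117 117 121 126 126 128 127
 121 103  83]
245 [106 104 108 112 121 127 128 126 125 119 107  97  98 105 116 124 127 128
 123 108  89]
246 [108 106 105 111 119 126 127 126 118 106  89  72  69  84 104 119 126 127
 123 111  90]
247 [110 105 105 109 119 125 126 124 114  94  72  54  50  61  90 112 123 126
 123 111  90]
248 [112 108 104 107 117 125 127 123 106  86  68  50  43  55  79 106 122 125
 123 111  89]
249 [113 109 107 111 117 125 126 121 104  81  64  55  51  57  79 108 122 127
 123 112  90]
250 [114 113 111 112 120 124 125 120 107  86  69  65  64  67  86 110 123 128
 123 111  93]
251 [116 112 112 115 120 124 125 122 112  95  79  70  70  80  97 115 126 127
 121 108  93]
252 [115 115 114 115 119 123 126 125 118 108  93  84  84  94 110 122 125 125
 120 103  93]
253 [116 114 115 115 119 120 125 124 125 120 111 104 103 111 120 126 126 123
 113  99  94]
254 [115 116 115 116 115 120 123 125 126 125 123 122 121 123 127 128 126 121
 107  9
[... 909 characters left out ...]
 130 133
 130 117  99]
251 [ 61  61  62  61  63  63  67  80  90  88  79  76  75  84 103 121 131 133
 129 114  99]
252 [ 65  64  64  64  62  68  79  95 109 109  99  88  88  98 116 128 133 132
 125 111  99]
253 [ 87  85  83  79  79  86  99 114 124 124 118 110 109 116 126 133 133 131
 121 104 101]
254 [111 110 106 105 103 110 118 125 131 131 130 127 129 130 134 136 133 127
 113  97 102]
255 [122 121 121 118 116 120 124 128 130 132 132 134 134 134 135 134 132 121
 104  98 111]
256 [124 124 122 121 119 119 122 127 129 131 130 132 133 133 133 132 124 112
 100 104 118]
0.024 [238.5122 153.525 ] [260.4692 170.3238] [249.3935 161.9504]
0.009 [245.3783 158.6755] [253.6122 164.974 ] [249.4581 161.848 ]
```

View pics/c4.png

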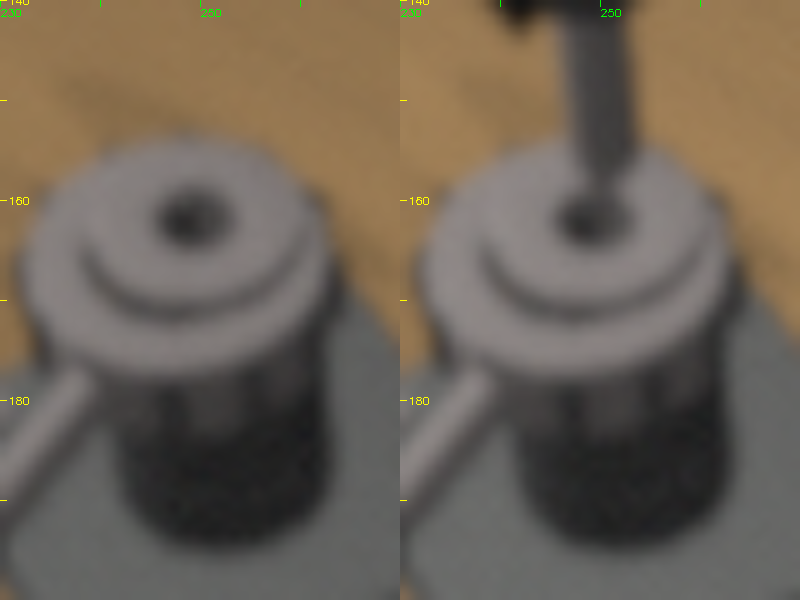

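Emit:
play_rows([
  [1,0.0035,-0.0028,0,0,0,0],
  [1,0,0,-0.012,0,0,0],
  [1,0,0,0,0,0,0],
])

```text
time_s: 6.3
position: [0.5473, -0.1406, 0.1904]
tcp_rot: [[0.235, 0.972, -0.003], [0.972, -0.235, 0.001], [0.001, -0.003, -1.0]]
force: [-0.4, 0.2, -3.7]
opening: 0.335
```

Run:
```python
from h import *
a=bot.capture('scene');cv2.imwrite("pics/scene3.png",a)
s=bot.read_state(); print(s['time_s'],s['position'],s['force'],s['opening'])
im=a.astype(int).sum(2)//3
for v in range(142,164): print(v,im[v,240:260])
m=atz('scene',249.,161.5,.12); f=s['position'][2]+.019-.084; print(m,f)
for z in(f,f+.006,f+.015,f+.03,f+.045): print(z,proj('scene',[m[0],m[1],z]))
```

```text
6.35 [ 0.5476 -0.1408  0.1908] [-0.2236 -0.1669 -3.7935] 0.3384165926093514
142 [ 21  28  34  35  35  34  33  35  32  35  42  61  88 108 116 118 120 119
 120 121]
143 [ 24  28  34  36  33  34  34  34  35  42  54  78 102 115 117 118 118 118
 119 120]
144 [ 27  35  41  42  35  37  36  35  37  50  73  96 113 119 118 120 119 118
 119 118]
145 [ 43  59  64  60  52  46  44  44  47  60  87 108 118 119 120 121 120 118
 118 120]
146 [ 69  87  93  81  71  60  55  54  53  68  90 112 120 120 120 122 122 119
 119 118]
147 [ 91 105 107  96  82  70  63  59  61  71  92 113 121 121 120 121 121 121
 120 120]
148 [106 110 113 101  87  73  66  63  61  70  91 111 120 123 122 123 121 122
 122 120]
149 [110 111 110 102  88  74  68  63  63  68  86 110 119 123 124 123 122 122
 122 121]
150 [110 112 111 104  89  75  67  63  63  67  85 109 120 123 122 124 124 122
 122 121]
151 [111 112 111 106  91  75  66  63  64  64  83 106 119 120 121 122 124 123
 122 123]
152 [112 111 112 106  93  76  66  63  62  64  77 101 116 120 123 124 123 123
 123 123]
153 [111 111 114 109  94  77  67  63  62  63  74  98 116 120 121 12
[... 435 characters left out ...]
2 130 129
 128 122]
159 [137 135 135 129 117  94  73  65  62  61  64  81 107 126 132 132 130 130
 129 123]
160 [139 134 134 130 121  98  74  63  62  62  65  76  96 118 130 132 131 130
 128 124]
161 [139 136 135 131 122 100  72  58  56  59  65  72  88 109 127 134 132 132
 129 124]
162 [139 137 135 131 124 102  72  54  52  57  67  74  88 110 127 134 133 132
 128 123]
163 [139 137 136 133 127 112  88  66  56  59  72  84  98 117 130 134 134 131
 125 117]
[ 0.5466 -0.1368  0.12  ] 0.12584630727282775
0.12584630727282775 [248.8042 159.7346]
0.13184630727282776 [248.6011 157.904 ]
0.14084630727282776 [248.2926 155.1218]
0.15584630727282775 [247.7673 150.3856]
0.17084630727282774 [247.2279 145.5208]
```

Emit:
play_rows([
  [1,-0.0002,0.0012,-0.004,0,0,0],
  [1,0,0,-0.005,0,0,0],
  [1,0,0,-0.003,0,0,0],
  [1,0,0,0,0,0,0],
])

```text
time_s: 6.85
position: [0.5464, -0.1394, 0.1788]
tcp_rot: [[0.235, 0.972, -0.004], [0.972, -0.235, 0.001], [0.0, -0.004, -1.0]]
force: [-3.5, 1.4, -4.1]
opening: 0.337
```

Emit:
play_rows([
  [1,-0.0007,0.0004,0,0,0,0],
  [1,0,0,-0.004,0,0,0],
  [1,0,0,0,0,0,0],
])

```text
time_s: 7.22
position: [0.5462, -0.1391, 0.1749]
tcp_rot: [[0.235, 0.972, -0.003], [0.972, -0.235, 0.001], [0.0, -0.003, -1.0]]
force: [-4.8, -0.6, -4.5]
opening: 0.336
```

Emit:
play_rows([
  [1,-0.0008,0,0,0,0,0],
  [1,0,0,-0.006,0,0,0],
  [1,0,0,0,0,0,0],
])

```text
time_s: 7.6
position: [0.546, -0.1392, 0.1691]
tcp_rot: [[0.235, 0.972, -0.001], [0.972, -0.235, 0.001], [0.0, -0.001, -1.0]]
force: [-4.4, 0.9, -5.2]
opening: 0.34
```

Emit:
play_rows([
  [1,-0.001,0.0002,0,0,0,0],
  [1,0,0,-0.008,0,0,0],
  [1,0,0,-0.008,0,0,0],
  [1,0,0,0,0,0,0],
])

```text
time_s: 8.1
position: [0.5457, -0.1393, 0.1528]
tcp_rot: [[0.235, 0.972, 0.0], [0.972, -0.235, 0.0], [0.0, 0.0, -1.0]]
force: [-2.5, -0.2, -5.9]
opening: 0.336
```

Emit:
play_rows([
  [1,-0.0007,0,-0.008,0,0,0],
  [1,0,0,-0.008,0,0,0],
  [1,0,0,-0.008,0,0,0],
  [1,0,0,0,0,0,0],
])

```text
time_s: 8.6
position: [0.5453, -0.1395, 0.1287]
tcp_rot: [[0.235, 0.972, 0.001], [0.972, -0.235, -0.0], [-0.0, 0.001, -1.0]]
force: [-1.0, 0.2, -4.3]
opening: 0.34
```

Emit:
play_rows([
  [1,0,0,-0.002,0,0,0],
  [1,0,0,-0.002,0,0,0],
  [1,0,0,0,0,0,0],
])

```text
time_s: 8.98
position: [0.5453, -0.1395, 0.1256]
tcp_rot: [[0.235, 0.972, 0.001], [0.972, -0.235, -0.001], [-0.0, 0.001, -1.0]]
force: [-0.7, -0.0, -3.7]
opening: 0.341
```

Emit:
play_rows([
  [1,0,0,-0.001,0,0,0],
  [1,0,0,0,0,0,0],
])

```text
time_s: 9.22
position: [0.5453, -0.1395, 0.1252]
tcp_rot: [[0.235, 0.972, 0.001], [0.972, -0.235, -0.001], [-0.0, 0.001, -1.0]]
force: [-1.7, 0.6, 1.0]
opening: 0.338
```

Emit:
play_rows([
  [1,0,0,-0.001,0,0,0],
  [1,0,0,0,0,0,0],
])

```text
time_s: 9.48
position: [0.5453, -0.1395, 0.1252]
tcp_rot: [[0.235, 0.972, 0.002], [0.972, -0.235, -0.001], [-0.0, 0.002, -1.0]]
force: [-3.3, 1.5, 7.1]
opening: 0.337
```

Emit:
play_rows([
  [0.5,0,0,0,0,0,0],
  [0.3,0,0,0,0,0,0],
  [0.2,0,0,0,0,0,0],
  [0.2,0,0,0.03,0,0,0],
  [0.2,0,0,0.03,0,0,0],
  [0.2,0,0,0.03,0,0,0],
])

```text
time_s: 10.22
position: [0.5449, -0.1394, 0.2142]
tcp_rot: [[0.235, 0.972, 0.0], [0.972, -0.235, 0.0], [0.0, 0.0, -1.0]]
force: [1.0, 0.9, 0.3]
opening: 0.796
```

Emit:
play_rows([
  [0.2,0.0133,0.0026,0,0,0,-0.158],
  [0.2,0.0133,0.0026,0,0,0,-0.158],
  [0.2,0.0133,0.0026,0,0,0,-0.158],
  [0.2,0.0133,0.0026,0,0,0,-0.158],
  [0.2,0.0133,0.0026,0,0,0,-0.158],
  [0.2,0.0133,0.0026,0,0,0,-0.158],
  [0.2,0.0133,0.0026,0,0,0,-0.158],
  [0.2,0,0,-0.02,0,0,0],
  [0.2,0,0,0,0,0,0],
])

```text
time_s: 11.35
position: [0.6367, -0.1206, 0.1916]
tcp_rot: [[0.974, 0.226, -0.004], [0.226, -0.974, 0.001], [-0.004, -0.002, -1.0]]
force: [0.2, 0.6, -0.6]
opening: 0.801
```

Run:
```python
from h import *
a,b=bot.capture('scene'),bot.capture('top')
cv2.imwrite("pics/scene4.png",a);cv2.imwrite("pics/top4.png",b)
s=bot.read_state(); p=s['position'];print(s['time_s'],p,s['tcp_rot'],s['force'],s['opening'],s['joint_positions'])
y=s['tcp_rot'][:,1]
print(proj('scene',p),[proj('scene',p+k*.035*y) for k in(1,-1)])
k=5
cv2.imwrite("pics/c5.png",np.hstack([grid(crop("pics/scene4.png",190,110,100,110,k),190,110,k),grid(crop("pics/top4.png",310,170,60,110,k),310,170,k)]))
```

```text
11.45 [ 0.6378 -0.1211  0.1934] [[ 0.9742  0.2258 -0.0004]
 [ 0.2258 -0.9742  0.0002]
 [-0.0004 -0.0003 -1.    ]] [ 0.6768 -0.2648  0.5463] 0.7985171730690679 [-20.5968  33.9204  80.0233   0.0026  66.0826  56.3525]
[219.6732 167.8474] [array([204.7547, 161.4479]), array([234.933 , 174.3939])]
```

View pics/c5.png

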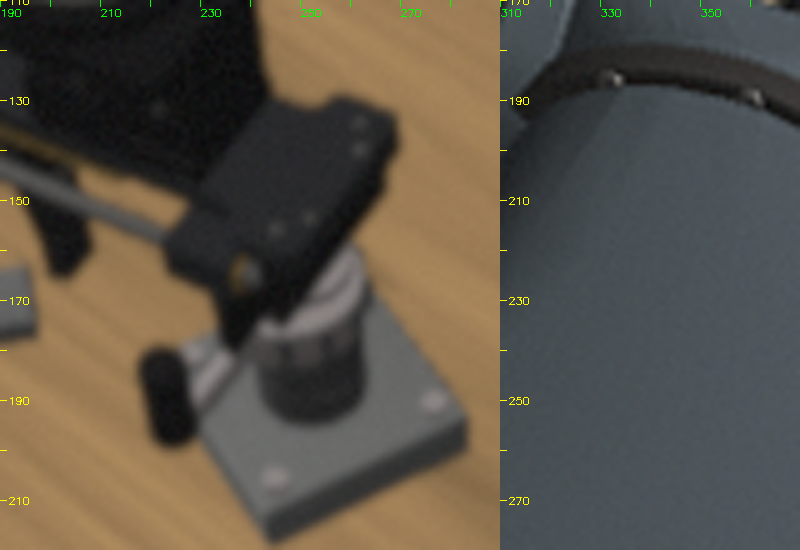

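The crop shows the fingers straddling the knob (top at (222,183)), with the tips at about (203,165) and (237,179), so it is centred. Descend and close.

Emit:
play_rows([
  [0.2,0,0,-0.025,0,0,0],
  [0.2,0,0,-0.025,0,0,0],
  [0.2,0,0,-0.02,0,0,0],
  [0.2,0,0,-0.009,0,0,0],
  [0.5,0,0,0,0,0,0],
  [0.65,0,0,0,0,0,0],
  [0.7,0,0,0,0,0,0],
  [0.73,0,0,0,0,0,0],
  [0.8,0,0,0,0,0,0],
  [1,0,0,0,0,0,0],
])

```text
time_s: 12.7
position: [0.6385, -0.122, 0.1149]
tcp_rot: [[0.974, 0.226, 0.002], [0.226, -0.974, -0.002], [0.001, 0.002, -1.0]]
force: [0.7, -2.6, -0.1]
opening: 0.244
```

Run:
```python
from h import *
s=bot.read_state(); p=s['position'];print(s['time_s'],p,s['force'],s['opening'])
N=np.array([.5512,-.1409]); q=p[:2]-N; print(np.hypot(*q),np.degrees(np.arctan2(q[1],q[0])))
a0=np.arctan2(q[1],q[0]); d=np.radians(7.5)
P=[N+.0895*np.array([np.cos(a0-i*d),np.sin(a0-i*d)]) for i in range(12)]; P[0]=p[:2]
print(np.diff(P,axis=0).round(4).tolist())
```

```text
12.7 [ 0.6385 -0.122   0.1149] [ 0.6775 -2.5891 -0.1403] 0.2443916545323809
0.08935839225633205 12.194863874234345
[[0.0019, -0.0116], [0.0002, -0.0117], [-0.0013, -0.0116], [-0.0028, -0.0114], [-0.0043, -0.0109], [-0.0057, -0.0102], [-0.007, -0.0094], [-0.0081, -0.0084], [-0.0092, -0.0073], [-0.01, -0.006], [-0.0107, -0.0047]]
```

Emit:
play_rows([
  [1,0.0019,-0.0116,0,0,0,-0.131],
  [1,0.0002,-0.0117,0,0,0,-0.131],
  [1,-0.0013,-0.0116,0,0,0,-0.131],
  [1,-0.0028,-0.0114,0,0,0,-0.131],
])

```text
time_s: 13.2
position: [0.6366, -0.1677, 0.1149]
tcp_rot: [[0.956, -0.295, 0.002], [-0.295, -0.956, -0.0], [0.002, -0.0, -1.0]]
force: [0.6, -0.0, 1.6]
opening: 0.244
```

Low forces; continuing.

Emit:
play_rows([
  [1,-0.0043,-0.0109,0,0,0,-0.131],
  [1,-0.0057,-0.0102,0,0,0,-0.131],
  [1,-0.007,-0.0094,0,0,0,-0.131],
  [1,0,0,0,0,0,0],
])

```text
time_s: 13.7
position: [0.6191, -0.1996, 0.1149]
tcp_rot: [[0.772, -0.635, 0.001], [-0.635, -0.772, -0.002], [0.002, 0.001, -1.0]]
force: [-0.1, -3.9, 0.5]
opening: 0.242
```

Emit:
play_rows([
  [1,-0.0081,-0.0084,0,0,0,-0.131],
  [1,-0.0045,-0.0038,0,0,0,-0.065],
  [1,0,0,0,0,0,0],
])

```text
time_s: 14.08
position: [0.6082, -0.2101, 0.1149]
tcp_rot: [[0.635, -0.773, 0.004], [-0.773, -0.635, -0.001], [0.003, -0.003, -1.0]]
force: [5.2, -0.8, -1.4]
opening: 0.244
```

Emit:
play_rows([
  [1,-0.0024,-0.0017,0,0,0,-0.035],
  [1,-0.0025,-0.0016,0,0,0,-0.035],
  [1,0,0,0,0,0,0],
])

```text
time_s: 14.45
position: [0.6043, -0.2131, 0.1149]
tcp_rot: [[0.579, -0.815, 0.006], [-0.815, -0.579, -0.001], [0.004, -0.004, -1.0]]
force: [7.0, -0.4, -3.0]
opening: 0.245
```

Emit:
play_rows([
  [1,-0.0026,-0.0017,0,0,0,-0.035],
  [1,-0.0026,-0.0017,0,0,0,-0.035],
  [1,0,0,0,0,0,0],
])

```text
time_s: 14.82
position: [0.5992, -0.2167, 0.1149]
tcp_rot: [[0.521, -0.854, 0.006], [-0.854, -0.521, -0.001], [0.004, -0.004, -1.0]]
force: [7.5, 0.4, -2.9]
opening: 0.239
```

Emit:
play_rows([
  [1,-0.0026,-0.0015,0,0,0,-0.035],
  [1,0,0,0,0,0,0],
])

```text
time_s: 15.08
position: [0.5967, -0.2182, 0.1149]
tcp_rot: [[0.491, -0.871, 0.006], [-0.871, -0.491, -0.001], [0.004, -0.005, -1.0]]
force: [8.0, -0.5, -3.2]
opening: 0.243
```

Emit:
play_rows([
  [1,-0.0026,-0.0015,0,0,0,-0.035],
  [1,0,0,0,0,0,0],
])

```text
time_s: 15.32
position: [0.594, -0.2198, 0.1149]
tcp_rot: [[0.46, -0.888, 0.006], [-0.888, -0.46, -0.002], [0.004, -0.005, -1.0]]
force: [7.9, -0.5, -2.3]
opening: 0.245
```

Emit:
play_rows([
  [1,-0.0026,-0.0014,0,0,0,-0.035],
  [1,0,0,0,0,0,0],
])

```text
time_s: 15.58
position: [0.5935, -0.2197, 0.1149]
tcp_rot: [[0.427, -0.904, 0.01], [-0.904, -0.427, 0.001], [0.004, -0.01, -1.0]]
force: [13.1, 3.8, -4.1]
opening: 0.244
```

Emit:
play_rows([
  [1,-0.0018,-0.001,0,0,0,0],
  [1,0,0,0,0,0,0],
])

```text
time_s: 15.82
position: [0.5935, -0.2197, 0.1149]
tcp_rot: [[0.427, -0.904, 0.014], [-0.904, -0.427, 0.002], [0.004, -0.014, -1.0]]
force: [17.0, 5.9, -6.8]
opening: 0.242
```

Emit:
play_rows([
  [1,0.002,0.001,0,0,0,0],
  [0.5,0,0,0,0,0,0],
  [0.3,0,0,0,0,0,0],
  [0.2,0,0,0,0,0,0],
  [0.2,0,0,0.02,0,0,0],
  [0.2,0,0,0.04,0,0,0],
  [0.2,0,0,0.04,0,0,0],
  [0.2,0,0,0.03,0,0,0],
  [0.2,-0.03,0.02,0,0,0,0],
  [0.2,-0.03,0.04,0,0,0,0],
  [0.2,-0.03,0.04,0,0,0,0],
  [0.2,-0.03,0.04,0,0,0,0],
])

```text
time_s: 17.32
position: [0.4655, -0.0796, 0.244]
tcp_rot: [[0.426, -0.905, -0.004], [-0.905, -0.426, 0.001], [-0.003, 0.003, -1.0]]
force: [0.8, 0.9, 0.5]
opening: 0.797
```

Emit:
play_rows([
  [0.2,-0.02,0.05,0,0,0,0],
  [0.2,-0.02,0.05,0,0,0,0],
  [0.2,-0.01,0.05,0,0,0,0],
  [0.2,0,0.05,0,0,0,0],
  [0.2,0,0.05,0,0,0,0],
  [0.2,0,0,0,0,0,0],
])

```text
time_s: 18.08
position: [0.4164, 0.171, 0.2442]
tcp_rot: [[0.432, -0.902, -0.003], [-0.902, -0.432, -0.0], [-0.001, 0.003, -1.0]]
force: [-0.3, -0.2, 0.5]
opening: 0.804
```

Run:
```python
from h import *
a,b=bot.capture('scene'),bot.capture('top')
cv2.imwrite("pics/scene5.png",a);cv2.imwrite("pics/top5.png",b)
s=bot.read_state(); print(s['time_s'],s['position'],s['force'],s['opening'])
N=np.array([.5512,-.1409])
for z in(.15,): print("knob expected",[proj(n,[.5935,-.2197,z]) for n in('scene','top')])
print("ball expected, home",[proj(n,[.546,-.1385,.168]) for n in('scene','top')])
f=np.vstack([np.hstack([crop(f"pics/{n}5.png",x,y,100,75,4) for n,x,y in(('scene',200,125),('top',300,180))]),np.hstack([cv2.resize(cv2.imread(f"pics/{n}5.png"),(400,300)) for n in('scene','top')])])
cv2.imwrite("pics/c6.png",f)
```

```text
18.175 [0.4171 0.1686 0.2441] [-0.5242 -0.3243 -0.0024] 0.8003416490216212
knob expected [array([205.2228, 145.7222]), array([379.6214, 206.1906])]
ball expected, home [array([246.9485, 145.9122]), array([346.4655, 226.2812])]
```

View pics/c6.png

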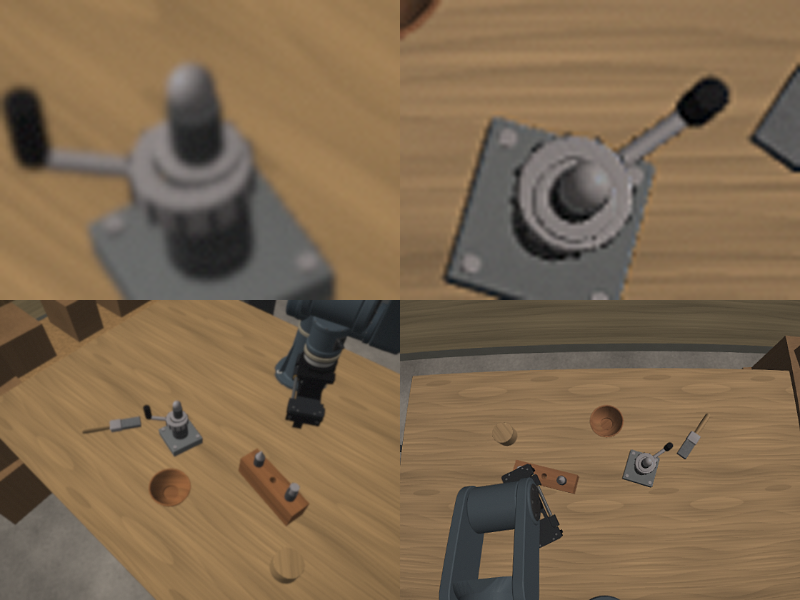

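The crops show the ball at scene (247.5,147), against about (247,146) expected when home, with the collar flat on the mouth. The rack holds the other two cutters, and the bowl, brush and blank are unmoved. I'll check the lever angle numerically against where the stop was felt.

Run:
```python
from h import *
def knob(n,i,c):
    im=cv2.imread(f"pics/{n}{i}.png").max(2); x,y=c; w=im[y-15:y+15,x-15:x+15]
    m=(w<45).astype(np.uint8); k,l,st,ce=cv2.connectedComponentsWithStats(m)
    j=1+np.argmax(st[1:,4]); return ce[j]+[x-15,y-15],st[j]
r={}
for i,cs,ct in((0,(223,189),(337,190)),(5,(206,157),(376,205))):
    a,sa=knob('scene',i,cs); b,sb=knob('top',i,ct); P,e=tri(a,b)
    print(i,a,sa[4],b,sb[4],P,e,atz('scene',*a,.128),atz('top',*b,.128)); r[i]=P
    N=np.array([.5512,-.1409])
    for Q in(P,atz('top',*b,.128)): q=Q[:2]-N; print(np.hypot(*q),np.degrees(np.arctan2(q[1],q[0])))
```

```text
0 [223.3684 189.3459] 133 [335.5824 189.5604] 91 [ 0.6393 -0.1235  0.124 ] 0.003017654715515965 [ 0.6404 -0.1195  0.128 ] [ 0.6392 -0.1241  0.128 ]
0.0897954411958974 11.179896528109138
0.08959966802856098 10.775550104197539
5 [206.3667 156.7083] 120 [375.3608 204.9794] 97 [ 0.601  -0.2156  0.1244] 0.002468250219606414 [ 0.6023 -0.2116  0.128 ] [ 0.601  -0.2157  0.128 ]
0.08977877517665106 -56.327843832170316
0.08989470039785227 -56.36514492196598
```

The camera puts the knob at about -56°, but the stop was felt at -62°, so the lever may have come back on release. I'll pinch it again and check.

Emit:
play_rows([
  [0.2,0.023,-0.048,0,0,0,0.053],
  [0.2,0.023,-0.048,0,0,0,0.053],
  [0.2,0.023,-0.048,0,0,0,0.053],
  [0.2,0.023,-0.048,0,0,0,0],
  [0.2,0.023,-0.048,0,0,0,0],
  [0.2,0.023,-0.048,0,0,0,0],
  [0.2,0.023,-0.048,0,0,0,0],
  [0.2,0.024,-0.047,0,0,0,0],
  [0.2,0,0,0,0,0,0],
])

```text
time_s: 19.3
position: [0.6032, -0.2202, 0.2438]
tcp_rot: [[0.559, -0.829, -0.0], [-0.829, -0.559, -0.001], [0.001, 0.001, -1.0]]
force: [-0.5, 0.4, -0.2]
opening: 0.799
```

Emit:
play_rows([
  [0.2,0,0,-0.04,0,0,0],
  [0.2,0,0,-0.04,0,0,0],
  [0.2,0,0,-0.035,0,0,0],
  [0.2,0,0,-0.014,0,0,0],
  [0.2,0,0,0,0,0,0],
  [0.5,0,0,0,0,0,0],
  [0.62,0,0,0,0,0,0],
  [0.66,0,0,0,0,0,0],
])

```text
time_s: 20.3
position: [0.6041, -0.2144, 0.1167]
tcp_rot: [[0.564, -0.825, 0.002], [-0.825, -0.564, -0.001], [0.002, -0.001, -1.0]]
force: [-0.3, 0.0, 0.8]
opening: 0.548
```

Emit:
play_rows([
  [0.7,0,0,0,0,0,0],
  [0.71,0,0,0,0,0,0],
  [0.72,0,0,0,0,0,0],
])

```text
time_s: 20.68
position: [0.6035, -0.2144, 0.1156]
tcp_rot: [[0.564, -0.825, -0.0], [-0.825, -0.564, -0.0], [0.0, 0.0, -1.0]]
force: [-1.6, 0.2, -0.2]
opening: 0.295
```

Emit:
play_rows([
  [0.73,0,0,0,0,0,0],
  [0.74,0,0,0,0,0,0],
  [0.75,0,0,0,0,0,0],
])

```text
time_s: 21.05
position: [0.6036, -0.2145, 0.1156]
tcp_rot: [[0.564, -0.826, 0.0], [-0.826, -0.564, -0.0], [0.0, 0.0, -1.0]]
force: [-0.8, -1.4, 0.4]
opening: 0.257
```

Emit:
play_rows([
  [0.78,0,0,0,0,0,0],
  [1,0,0,0,0,0,0],
  [1,0,0,0,0,0,0],
])

```text
time_s: 21.42
position: [0.6037, -0.2145, 0.1156]
tcp_rot: [[0.564, -0.825, 0.0], [-0.825, -0.564, -0.001], [0.001, 0.0, -1.0]]
force: [-0.6, -2.7, 0.2]
opening: 0.242
```

Emit:
play_rows([
  [1,-0.0033,-0.0022,0,0,0,-0.043],
  [1,-0.0034,-0.0021,0,0,0,-0.043],
  [1,-0.0034,-0.002,0,0,0,-0.043],
  [1,0,0,0,0,0,0],
])

```text
time_s: 21.92
position: [0.5944, -0.2204, 0.1156]
tcp_rot: [[0.451, -0.892, 0.003], [-0.892, -0.451, 0.0], [0.001, -0.002, -1.0]]
force: [5.1, 1.1, -1.0]
opening: 0.242
```

Emit:
play_rows([
  [1,-0.0026,-0.0014,0,0,0,0],
  [1,-0.0026,-0.0014,0,0,0,0],
  [1,-0.001,-0.0005,0,0,0,0],
  [1,0,0,0,0,0,0],
])

```text
time_s: 22.42
position: [0.5939, -0.2208, 0.1157]
tcp_rot: [[0.45, -0.893, 0.014], [-0.893, -0.45, 0.004], [0.003, -0.014, -1.0]]
force: [18.5, 9.9, -7.4]
opening: 0.241
```

Emit:
play_rows([
  [0.74,0,0,0,0,0,0],
  [0.72,0,0,0,0,0,0],
  [0.68,0,0,0,0,0,0],
])

```text
time_s: 22.8
position: [0.5917, -0.2217, 0.1156]
tcp_rot: [[0.45, -0.893, 0.009], [-0.893, -0.45, 0.003], [0.002, -0.01, -1.0]]
force: [12.5, 5.4, -4.7]
opening: 0.305
```

Run:
```python
from h import *
cv2.imwrite("pics/scene6.png",bot.capture('scene'))
s=bot.read_state(); print(s['time_s'],s['position'],s['force'],s['opening'])
```

```text
22.85 [ 0.5915 -0.2218  0.1156] [11.3517  4.4243 -4.4623] 0.317423259935757
```

Emit:
play_rows([
  [0.6,0,0,0,0,0,0],
  [0.6,0,0,0,0,0,0],
  [0.6,0,0,0,0,0,0],
])

```text
time_s: 23.22
position: [0.5883, -0.2234, 0.1156]
tcp_rot: [[0.451, -0.892, 0.002], [-0.892, -0.451, 0.001], [0.0, -0.002, -1.0]]
force: [5.7, 0.9, -2.1]
opening: 0.397
```

Run:
```python
from h import *
a,b=bot.capture('scene'),bot.capture('top')
cv2.imwrite("pics/scene7.png",a)
s=bot.read_state(); p=s['position']; print(s['time_s'],p,s['force'],s['opening'])
cv2.imwrite("pics/c7.png",np.hstack([grid(crop(f"pics/scene{i}.png",180,110,80,100,5),180,110,5) for i in(6,7)]))
```

```text
23.325 [ 0.5882 -0.2234  0.1156] [ 4.73    0.9407 -1.7198] 0.40005045201298733
```

View pics/c7.png

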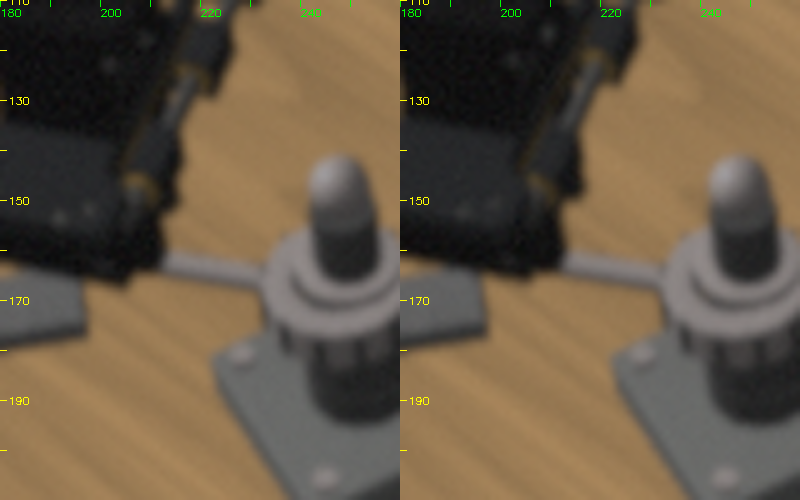

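At scene ~(212,162) the lever bar is now steeper than before (slope 0.19 against 0.06), so the nut is at the stop with one finger still touching. I'll open slowly to see whether it springs back.

Emit:
play_rows([
  [0.58,0,0,0,0,0,0],
  [0.56,0,0,0,0,0,0],
  [0.54,0,0,0,0,0,0],
  [0.52,0,0,0,0,0,0],
])

```text
time_s: 23.82
position: [0.5869, -0.2238, 0.1156]
tcp_rot: [[0.453, -0.891, -0.001], [-0.891, -0.453, 0.0], [-0.0, 0.0, -1.0]]
force: [3.3, 1.4, 0.7]
opening: 0.475
```

Emit:
play_rows([
  [0.5,0,0,0,0,0,0],
  [0.48,0,0,0,0,0,0],
  [0.48,0,0,0,0,0,0],
])

```text
time_s: 24.2
position: [0.5867, -0.2235, 0.1155]
tcp_rot: [[0.454, -0.891, -0.001], [-0.891, -0.454, 0.001], [-0.001, 0.001, -1.0]]
force: [1.3, 1.6, 1.5]
opening: 0.519
```

Run:
```python
from h import *
cv2.imwrite("pics/scene8.png",bot.capture('scene'))
s=bot.read_state(); p=s['position']; print(s['time_s'],p,s['force'],s['opening'])
# lever bar slope: top edge of bright bar vs wood/dark at cols 216..232
for i in(5,6,7,8):
    g=cv2.imread(f"pics/scene{i}.png").astype(float); c=(g[:,:,0]-.75*g[:,:,2])  # steel: blue ~ red; wood: blue<<red
    w=np.clip(c[156:172,214:230],0,None); r=np.arange(156,172)
    cen=(w*r[:,None]).sum(0)/w.sum(0); print(i,np.polyfit(np.arange(214,230),cen,1),cen.round(1))
```

```text
24.25 [ 0.5868 -0.2235  0.1155] [0.7144 0.7127 1.0515] 0.5163077617108569
5 [  0.0989 143.2112] [164.4 164.5 164.6 164.6 164.8 164.9 165.  165.  165.1 165.2 165.4 165.6
 165.5 165.6 165.8 165.9]
6 [  0.165  126.8555] [162.2 162.3 162.5 162.7 162.9 163.  163.1 163.2 163.5 163.6 163.9 164.
 164.2 164.3 164.5 164.7]
7 [  0.1655 126.7559] [162.2 162.3 162.5 162.6 162.9 163.  163.1 163.2 163.5 163.7 163.8 164.
 164.2 164.3 164.5 164.7]
8 [  0.1258 136.389 ] [163.3 163.5 163.6 163.7 163.8 163.9 164.  164.1 164.3 164.4 164.7 164.7
 164.9 164.9 165.1 165.2]
```

The lever springs back elastically as the finger leaves. I'll open fully and see where it settles and whether it creeps.

Emit:
play_rows([
  [0.4,0,0,0,0,0,0],
  [0.3,0,0,0,0,0,0],
  [0.2,0,0,0,0,0,0],
  [0.1,0,0,0,0,0,0],
])

```text
time_s: 24.75
position: [0.587, -0.2239, 0.1154]
tcp_rot: [[0.453, -0.891, -0.001], [-0.891, -0.453, 0.0], [-0.0, 0.0, -1.0]]
force: [-1.5, -0.2, -0.0]
opening: 0.826
```

```bash
cat >> h.py <<'E'
def slope(g):
    g=g.astype(float); c=(g[:,:,0]-.75*g[:,:,2]); w=np.clip(c[156:172,214:230],0,None); r=np.arange(156,172)
    return np.polyfit(np.arange(214,230),(w*r[:,None]).sum(0)/w.sum(0),1)[0]
E
python3 - <<'E'
from h import *
N=np.array([.5512,-.1409])
for d in(-48,-50,-52,-54,-56,-58,-60,-62): # slope predicted per angle
    u=np.array([np.cos(np.radians(d)),np.sin(np.radians(d))]); A,B=[proj('scene',[*(N+r*u),.101]) for r in(.045,.075)]
    print(d,(B-A)[1]/(B-A)[0])
for i in range(5): print(bot.read_state()['time_s'],slope(bot.capture('scene')))
s=bot.read_state(); print(s['position'],s['force'],s['opening'])
E
```

```text
-48 -0.014884849630009534
-50 0.012099309488123502
-52 0.039214611756592514
-54 0.06652871304403377
-56 0.09411124415472968
-58 0.12203453691713587
-60 0.15037440878555494
-62 0.17921102461427996
24.75 0.09704849855051846
24.8 0.0952770675967408
24.85 0.09422655057615698
24.9 0.09279642441120681
24.95 0.09712227519928043
[ 0.5872 -0.2238  0.1155] [-0.5057  0.4882  0.6103] 0.8918113279770631
```

Emit:
play_rows([
  [0.1,0,0,0,0,0,0],
  [0.1,0,0,0,0,0,0],
  [0.1,0,0,0,0,0,0],
  [0.1,0,0,0,0,0,0],
  [0.1,0,0,0,0,0,0],
  [0.1,0,0,0,0,0,0],
  [0.1,0,0,0,0,0,0],
  [0.1,0,0,0,0,0,0],
])

```text
time_s: 26.0
position: [0.5873, -0.2238, 0.1156]
tcp_rot: [[0.453, -0.891, 0.0], [-0.891, -0.453, 0.0], [0.0, -0.0, -1.0]]
force: [-0.3, 0.4, 0.2]
opening: 0.901
```

Run:
```python
from h import *
for i in range(2): print(bot.read_state()['time_s'],slope(bot.capture('scene')))
for i in(0,4): pass
s=bot.read_state(); print(s['position'],s['force'],s['opening'])
```

```text
26.0 0.0961884446626518
26.05 0.09486210910657725
[ 0.5873 -0.2238  0.1156] [ 0.6163 -0.1341  0.7821] 0.9013305273318194
```

The lever settles reproducibly about 5° short of the stop (nut ≈ 1.41 rad, inside the 1.3–1.5 range where the collet grips well), and it doesn't creep. Next: retreat, final check and hand-in.

Emit:
play_rows([
  [0.1,0,0,0.02,0,0,0],
  [0.1,0,0,0.04,0,0,0],
  [0.1,0,0,0.04,0,0,0],
  [0.1,0,0,0.04,0,0,0],
  [0.1,-0.03,0.02,0,0,0,0],
  [0.1,-0.03,0.04,0,0,0,0],
  [0.1,-0.04,0.04,0,0,0,0],
  [0.1,-0.04,0.04,0,0,0,0],
  [0.1,-0.03,0.04,0,0,0,0],
  [0.1,0,0.03,0,0,0,0],
  [0.1,0,0,0,0,0,0],
  [0.1,0,0,0,0,0,0],
])

```text
time_s: 27.6
position: [0.4179, -0.0143, 0.2558]
tcp_rot: [[0.454, -0.891, 0.001], [-0.891, -0.454, -0.001], [0.001, -0.001, -1.0]]
force: [0.7, -0.3, 0.8]
opening: 0.899
```

Run:
```python
from h import *
a,b=bot.capture('scene'),bot.capture('top')
cv2.imwrite("pics/scene9.png",a);cv2.imwrite("pics/top9.png",b)
s=bot.read_state(); print(s['time_s'],s['position'],s['force'],slope(a))
f=np.vstack([np.hstack([crop(f"pics/{n}9.png",x,y,100,75,4) for n,x,y in(('scene',200,125),('top',300,180))]),np.hstack([cv2.resize(cv2.imread(f"pics/{n}9.png"),(400,300)) for n in('scene','top')])])
cv2.imwrite("pics/c8.png",f)
```

```text
27.7 [ 0.4179 -0.0147  0.2556] [ 0.4266 -1.0211 -0.0742] 0.09576788772775771
```

View pics/c8.png

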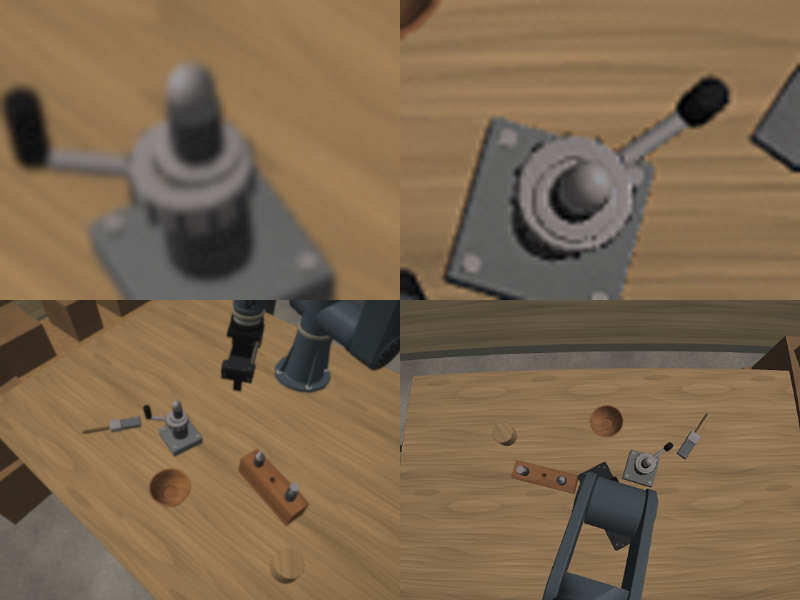

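The pictures show the cutter upright with its collar on the mouth (ball at scene (247.5,147)). The lever slope is steady at 0.096, the cone and flat cutters are in the rack, everything else is in place, and the robot is clear. I'm handing in.

```bash
python3 -c "
from rig import bot
print(bot.hand_in())"
```

```text
the job is handed in; nothing more can be done
None
```

I took the ball-headed cutter from the middle rack hole and set it in the collet. I then led the lever clockwise to its hard stop, let go, backed off clear and handed in at about 28 s of the 61 s.

**Collar home:** it met the mouth with the tool tip at 125.2 mm (125 mm expected), with clear upward force. In the last picture the collar sits flat on the mouth, and the ball is within about 1 px of where it should be.

**Lever, one disagreement:** I felt the stop twice at the same place. Each time, on letting go, the lever sprang back about 5°. By my estimate the nut now rests at about 1.41 rad instead of 1.5. That is inside the 1.3–1.5 range where the collet grips well. It held steady from release until just before hand-in, about 3 s. I did not tug the cutter to test the grip.

**Everything else:** the cone and flat cutters are still in the rack, and the bowl, brush and blank look unmoved. The highest wrist force I read was about 22 N.

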